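# Load the bench centres and ready the chisel

### The job

Lay the round wooden blank in the two V rests of the bench centres, then slide the tailstock up until the blank is pinched between both steel centres. Then draw the chisel (the tool with the long straight handle) lengthwise out of the leaning rack, turn it level and hold it ready for the first cut: blade tip over the middle of the blank, handle square to the blank, the whole chisel at least 10 cm above the blank. Finish still holding it there; leave the other tool in the rack and do not disturb the wooden box and the tin.

Things in the scene. Friction and masses are not known exactly. Their poses are not given: they have to be found in the camera images.
- jig: bench centres, fixed: plywood bed 100 x 330 x 20 mm (y = -195 to 135). Origin on the table under the middle of the loaded blank; x across the blank, y along it to the fixed headstock. Headstock block at y = 85 to 120, 115 tall; its blunt steel centre ends at y = 65, z = 75. V rests 12 thick at y = -40 and 40, tops at z = 80, carry the blank, axis at z = 75; free between them down to z = 20
- jig_mid (a point): point on the line of centres where the middle of the loaded blank belongs: 75 mm above the jig's origin; axes as the jig's
- tailstock (a joint): tailstock slide along the jig's +y, m. 0 = fully back, when the ends of the two steel centres are 180 mm apart (jig y = -115 and 65 mm); grows towards the headstock; 0.050 = blank pinched between both centres; stop at 0.070. Starts between 0 and 0.025, has about 3 N of friction, stays where it is left and pushes the lying blank along the rests
- tail_grip (a point): point in the middle of the tailstock's upright wooden block, 20 mm below its top (top 145 mm above the table). Block 20 mm thick along the jig's y, 45 mm wide along x, free on all sides from 85 mm above the table up; can be pinched from above across its thickness. Axes as the jig's
- stand: fixed plywood stand that holds the blank at first: base 70 x 110 x 12 mm, two V rests 12 mm thick at its y = -40 and +40 mm, arms up to z = 50 mm. Origin under its middle on the table, y along the blank
- blank_center (a point): centre of the round wooden blank, diameter 28 mm, length 130 mm, about 60 g, both ends alike; y axis along its length (it may roll about it). Starts lying in the stand with its axis 45 mm above the table
- rack: fixed wooden tool rack 130 x 210 mm, origin on the table under its middle. Slanted block 190 mm wide, 50 thick, with two through sockets 50 deep at y = 45 and -45, axes rising towards +x at 40 degrees above level; mouths at x = 20, z = 88. One holds the chisel, the other a rasp (short bulbous dark handle 58 long, 38 thick); which is where varies. Side boards reach z = 95
- chisel_grip (a point): place to grip the chisel: centre of its handle, 60 mm from the shoulder. x axis from blade tip to handle end (in the rack: up and away, 40 degrees above level, give or take 3), y across, level in the rack. Pale handle 24 x 24 mm, 125 long. Flat steel blade 14 x 9, 95 long, all in the socket, shoulder on the mouth: draw out 95 mm or more along x. 0.2 kg, balance near the shoulder
- chisel_tip (a point): end of the chisel's blade, 155 mm from the grip point along the chisel's -x; axes as the chisel's
- rasp_c (a point): the other tool, the rasp: point on its axis at its shoulder, axes as the chisel's. Leave it in the rack
- woodbox: open wooden box 100 x 100 x 65 mm, bystander; origin at the centre of its underside
- tin: round tin, diameter 70, height 100 mm, bystander; origin at the centre of its underside
Not all that is in view belongs to the job. What is shaped like the rack but blue or purple is not meant.

How it is judged:
By the outcome, as a careful person would: the job done as asked, in the order asked, and still so for the second after the job is handed in, while the arm keeps its last pose, push and grip.
It also fails if it takes over 64 s, if anything falls off the work surface, if the arm or the gripper's body presses on something with over 40 N, if the wrist force passes 120 N, or if a joint passes its speed limit or range.

### The arm

A 6-joint arm with a two-finger parallel gripper is mounted at the origin on the work surface. World frame = base frame: x ahead of the robot, y to its left, z up, the work surface at z = 0. Lengths are in m, angles in degrees, forces in N, time in s.
With the tool pointing down it reaches from about 0.375 to 0.9 m from the base axis. Payload 3.1 kg.
Tool frame: the origin (TCP) lies on the centre line of the jaws, within the pads' length; the fingertips stand 25 mm ahead of it and the grasp point (between the pads) lies 6 mm ahead of it; z points along the fingers, y is the line along which they close (so a half turn about z gives the same grasp; the last joint's range is limited). The gripper opens to 87 mm and grips with 3 to 60 N. Pads are 19 mm wide; open, the fingers measure 117 mm over their backs; the gripper's body (75 mm by 190 mm) begins 51 mm behind the grasp point.
Start: joints at [53.887, 30.224, 82.088, -0, 67.689, -10.227], TCP at [0.273, 0.562, 0.223] pointing down, gripper open.
Joint ranges: [-176.69, 176.69], [-43.24, 126.21], [12.49, 139.97], [-82, 262], [0, 151.66], [-163.58, 163.58]. Speed limits (degrees/s): [159.86, 159.86, 180, 180, 180, 180].

### API

Orientations are given as a 3x3 rotation matrix whose columns are the frame's x, y, z axes.
In Python, from rig import bot, cams, models gives the robot as it stands. The module is installed in compiled form; this text tells all that it offers.
- The arm moves only by the shell command python3 -m handwheel 'ROWS' [OPENING]. ROWS is JSON, a list of rows, each a list of 6 numbers: the shift along the world's x, y, z each as a share of 1 m, from -1 to 1, then the turn, a rotation vector about the world's x, y, z each as a share of 2 rad, from -1 to 1. In form: [[dx, dy, dz, wx, wy, wz], ...]. A call has exactly 8 rows; each row is the pose to reach, as a shift and turn from the pose commanded when the call began; what a row does not reach only later rows make up. A row lasts 1/12 s, in which the tool goes at most 41.7 mm and 7.16 degrees, less where a joint would pass 70% of its speed; a pose out of reach is approached as far as the arm can. A call with a number of a shift or a turn outside -1 to 1 is refused whole. A call with a gripper value outside its range is refused whole. OPENING is the opening, from -1 (shut) to 1 (fully open), so that 0 is half open, set as the call begins (- or left out, the last holds). The fingers move at their own pace and stop on an object; the grip force is fixed at half the most. Time passes only in rows, so rows that repeat a pose let the fingers close, or fill a call up. It gives the time, the measured TCP pose, the force, the opening and the grip force at its end, in the units of the state.
- bot.read_state(): the state, without advancing time (a new reading comes with each control period).
- cams.capture(name): name is "scene" or "top" or "wrist"; returns (picture, depth): 384x512x3 uint8, blue, green, red; 384x512 float32, m along the optical axis (not along the pixel's ray), 0 where there is no reading.
- cams.calibration(name): a dict with "mtx" (3x3 intrinsics, pixels), "R" (3x3) and "t" (3): a world point X has camera coordinates R X + t; the wrist camera has in their place "tool_from_camera" (4x4, takes a point from camera to tool coordinates, whose origin is the TCP and whose axes are the flange's). Camera axes: x right, y down, z forward; pixel columns grow to the right and rows downward; lengths in m; the calibration is good to about 2 mm. A picture is of the moment at which its call begins: read the wrist's pose just before it. calibration takes no time and is no camera call.
- bot.hand_in(): hands the job in; it is judged then, once.
Trained networks look in the newest picture that a camera, given by its name, has taken for a name from the list of things; names that differ only in an ending like _2 or _b are one class to them, and where a whole thing is asked for, a point or a joint stands for the part that bears it (a point fixed in the world has none). Each returns a list of dicts, best first, with "conf" (0 to 1); they miss things now and then, are a little off and sometimes report something else, mostly with a low value. They report only what shows in the picture. A call takes as long as a camera call. They do not tell look-alikes from the thing itself.
- models.spot_in(query, camera): "position" ([column, row] in pixels, amid what is visible of it).
- models.tip_of(query, camera): "position" ([column, row] in pixels: a listed point, or the origin of a listed thing).
The state is a dict: "time_s": time; "joint_positions": joint angles; "qvel": joint speeds; "tau": joint torques, N m; "position": TCP position; "tcp_rot": TCP orientation; "force": force on the tool from outside, world axes, zero at the start; "moment": the same for the moment, N m; "opening": opening from 0.0 (shut) to 1.0 (fully open); "grasp_force": force on a finger pad.
Only numpy, scipy, OpenCV 4.12 (cv2) and the standard library are available. Lean on these libraries where they do the work, as an engineer would, in place of code of your own. Each camera call takes 0.05 s, during which the arm holds its last target. There are 200 camera calls.

## Working session

There is one attempt and no reset: what is moved stays moved. The work goes in short steps, Python scripts to look and compute and a shell command to move; the robot and the scene stay as the last step left them, time stands still between calls to the robot, and variables do not carry over. Pictures are saved under pics/ and viewed, at most 10 in all, crops included, and the job is handed in when it is done.

```bash
mkdir -p pics
cat > h.py <<'E'
import numpy as np, cv2
from rig import bot,cams,models
def pt(cam,px,z=None,depth=None,T=None):
    c=cams.calibration(cam); K=c["mtx"]; r=np.linalg.inv(K)@np.array([px[0],px[1],1.])
    if 'R' in c: R=np.array(c["R"]).T; o=-R@np.array(c["t"])
    else:
        s=bot.read_state(); A=np.array(c["tool_from_camera"]); W=np.array(s["tcp_rot"])
        R=W@A[:3,:3]; o=W@A[:3,3]+np.array(s["position"])
    d=R@r
    if depth is not None: return o+d*depth
    return o+d*((z-o[2])/d[2])
def dep(D,px,k=2):
    u,v=int(round(px[0])),int(round(px[1])); w=D[max(v-k,0):v+k+1,max(u-k,0):u+k+1]; w=w[w>0]
    return float(np.median(w)) if w.size else None
E
cat > a.py <<'E'
from h import *
np.set_printoptions(precision=3,suppress=True)
print(bot.read_state()["time_s"])
for cam in ("top","scene"):
    im,D=cams.capture(cam); cv2.imwrite(f"pics/{cam}0.png",im); np.save(f"{cam}0.npy",D)
    for q in "jig jig_mid tail_grip stand blank_center rack chisel_grip chisel_tip rasp_c woodbox tin".split():
        for r in models.tip_of(q,cam)[:3]:
            d=dep(D,r["position"]); print(cam,q,np.round(r["position"]),round(r["conf"],2),pt(cam,r["position"],depth=d) if d else None)
E
python3 a.py
```

```text
0.0
top jig [152. 216.] 0.73 [0.484 0.197 0.02 ]
top jig [208. 168.] 0.68 [0.622 0.024 0.042]
top jig_mid [144. 211.] 0.94 [0.501 0.222 0.02 ]
top tail_grip [188. 215.] 0.78 [0.47  0.07  0.144]
top stand [210. 166.] 0.94 [0.623 0.016 0.054]
top blank_center [210. 163.] 0.79 [0.633 0.015 0.058]
top rack [410. 162.] 0.78 [ 0.611 -0.564  0.081]
top rack [148. 217.] 0.73 [0.482 0.207 0.02 ]
top rack [323. 213.] 0.6 [ 0.469 -0.304  0.095]
top chisel_grip [325. 181.] 0.79 [ 0.552 -0.307  0.138]
top chisel_tip [304. 222.] 0.85 [ 0.452 -0.255  0.039]
top rasp_c [348. 211.] 0.49 [ 0.473 -0.371  0.101]
top woodbox [ 97. 158.] 0.91 [0.671 0.372 0.009]
top woodbox [185. 217.] 0.67 [0.463 0.079 0.145]
top tin [258. 117.] 0.8 [ 0.762 -0.13   0.082]
scene jig [316. 169.] 0.78 [0.495 0.187 0.018]
scene jig_mid [320. 154.] 0.68 [0.454 0.255 0.021]
scene tail_grip [290. 160.] 0.7 [0.474 0.067 0.138]
scene stand [310. 220.] 0.71 [0.637 0.012 0.012]
scene blank_center [310. 211.] 0.67 [0.631 0.012 0.056]
scene rack [154. 337.] 0.8 [ 0.654 -0.591  0.082]
scene rack [162. 190.] 0.74 [ 0.193 -0.291  0.009]
scene rack [201. 244.] 0.58 [ 0.502 -0.333  0.067]
scene chisel_grip [218. 242.] 0.53 [ 0.585 -0.321  0.168]
scene chisel_grip [288. 161.] 0.27 [0.466 0.062 0.128]
scene woodbox [385. 176.] 0.93 [0.692 0.329 0.044]
scene tin [312. 282.] 0.7 [ 0.813 -0.17   0.072]
```

Run:
```python
import cv2
a=cv2.imread("pics/top0.png"); cv2.imwrite("pics/t1.png",cv2.resize(a[60:330,60:460],(800,540),interpolation=cv2.INTER_CUBIC))
```

```text
(no output)
```

View pics/t1.png

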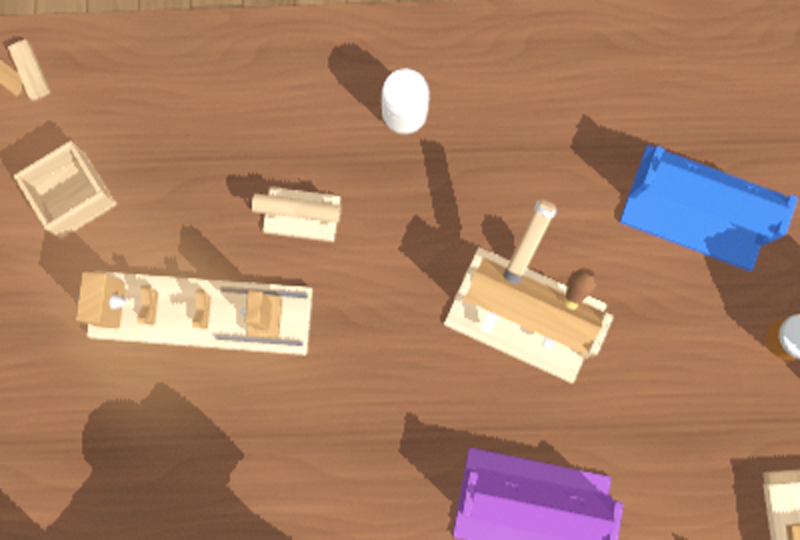

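View pics/scene0.png

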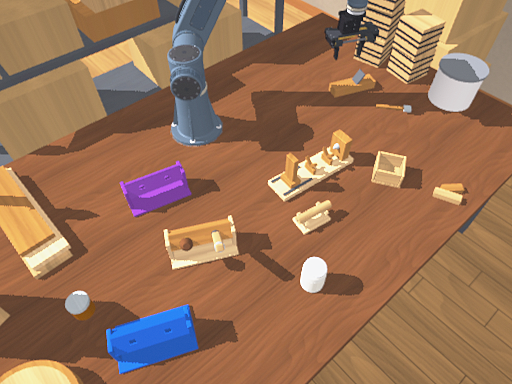

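The top crop shows, in crop pixels: the jig at (200,315) with its headstock at the left (100,300) and tail block at (263,313), and the blank on its stand at (297,207). The wooden rack is at (530,310), with the chisel's pale handle at (530,240) and the dark rasp at (580,287).
Look-alikes in full-image pixels: the blue rack at (410,162) and the purple rack at (330,310) are decoys, so I choose the wooden rack at (323,213). The loose wood blocks at (72,95) could be taken for the blank, but the blank is the round piece at (208,164).

```bash
cat > b.py <<'E'
from h import *
np.set_printoptions(precision=4,suppress=True)
D=np.load("top0.npy"); v,u=np.mgrid[:384,:512]
c=cams.calibration("top"); K=np.array(c["mtx"]);R=np.array(c["R"]).T;o=-R@np.array(c["t"])
P=(np.stack([u,v,np.ones_like(u)],-1)@np.linalg.inv(K).T*D[...,None])@R.T+o
print("cam",o, K[0,0])
def reg(x0,y0,x1,y1,z0,z1):
    p=P[60+y0//2:60+y1//2,60+x0//2:60+x1//2].reshape(-1,3); return p[(p[:,2]>z0)&(p[:,2]<z1)]
def rect(n,p):
    r=cv2.minAreaRect((p[:,:2]*1000).astype(np.float32)); print(n,len(p),r,"zmed",np.median(p[:,2]),"mean",p.mean(0))
def ax(n,p):
    m=p.mean(0); w=np.linalg.svd(p-m)[2][0] if len(p)<5000 else 0; t=(p-m)@w; print(n,len(p),m,w,t.min(),t.max())
rect("jig",reg(70,260,325,365,.01,.2)); rect("bed",reg(70,260,325,365,.012,.03))
rect("head",reg(70,260,130,340,.10,.13)); rect("tail",reg(240,270,300,350,.13,.16))
rect("rests",reg(130,270,215,340,.06,.09))
rect("blank",reg(245,180,350,230,.047,.07)); ax("blank",reg(245,180,350,230,.047,.07))
rect("stand",reg(255,180,350,250,.006,.02))
rect("rack",reg(430,235,620,390,.008,.11)); rect("rackbase",reg(430,235,620,390,.006,.03))
ax("handle",reg(505,195,560,280,.105,.25)); 
rect("box",reg(5,130,120,240,.01,.1)); rect("tin",reg(370,60,440,140,.09,.12))
E
python3 b.py
```

```text
cam [ 0.3195 -0.1081  1.3419] 445.3384697094989
jig 3806 ((501.48223876953125, 173.24798583984375), (329.41961669921875, 131.30799865722656), 83.83808135986328) zmed 0.02243996831894246 mean [0.4837 0.1762 0.0416]
bed 2555 ((486.43206787109375, 174.87283325195312), (329.41961669921875, 101.03284454345703), 83.83808135986328) zmed 0.020354967727477247 mean [0.4822 0.1625 0.0206]
head 343 ((499.6993713378906, 306.4652099609375), (37.81431198120117, 69.034912109375), 86.16956329345703) zmed 0.11441076986212684 mean [0.4994 0.3046 0.1139]
tail 134 ((475.3062438964844, 73.94125366210938), (20.664743423461914, 45.249141693115234), 81.56354522705078) zmed 0.14446612621022803 mean [0.4749 0.0735 0.1438]
rests 151 ((489.3062744140625, 205.09310913085938), (93.12769317626953, 55.95724105834961), 83.99478149414062) zmed 0.07066103140090307 mean [0.4892 0.205  0.0698]
blank 393 ((632.7861328125, 24.979354858398438), (130.37692260742188, 46.370182037353516), 82.00263214111328) zmed 0.05656148038061337 mean [0.633  0.0234 0.0561]
blank 393 [0.633  0.0234 0.0561] [-0.16   -0.9871 -0.001 ] -0.066882
[... 255 characters left out ...]
65069580078, 221.2560577392578), 88.23454284667969) zmed 0.08246637063578777 mean [ 0.4625 -0.3092  0.0628]
rackbase 1219 ((474.1583251953125, -315.6938781738281), (280.10833740234375, 233.2359161376953), 88.16500854492188) zmed 0.010461507407220738 mean [ 0.4474 -0.3015  0.0107]
handle 360 [ 0.56   -0.3069  0.1426] [-0.7211  0.3569 -0.5938] -0.05293643227957428 0.0685277428342976
box 998 ((674.0159912109375, 381.4527587890625), (103.7109375, 112.78811645507812), 31.737220764160156) zmed 0.04678910118661206 mean [0.6762 0.3768 0.0431]
tin 390 ((791.7662353515625, -142.720703125), (63.88812255859375, 62.71969985961914), 36.6197509765625) zmed 0.09995283138165256 mean [ 0.7914 -0.1419  0.0997]
```

Run:
```python
from h import *
np.set_printoptions(precision=4,suppress=True)
s=bot.read_state(); print(np.array(s["tcp_rot"]),s["position"]); print(np.array(cams.calibration("wrist")["tool_from_camera"]))
R=np.array(s["tcp_rot"]); y=R[:,1]; print("jaw yaw",np.degrees(np.arctan2(y[1],y[0])))
```

```text
[[-0.8997  0.4366  0.    ]
 [ 0.4366  0.8997  0.    ]
 [-0.      0.     -1.    ]] [0.2728 0.5623 0.2227]
[[ 0.0003 -0.9601 -0.2797  0.0777]
 [ 1.      0.0006 -0.0008 -0.0003]
 [ 0.0009 -0.2797  0.9601 -0.1634]
 [ 0.      0.      0.      1.    ]]
jaw yaw 64.11365125094116
```

```bash
R='[0.18,-0.26,0,0,0,-0.31]'; true
python3 -m handwheel '[[0.18,-0.26,0,0,0,-0.31],[0.18,-0.26,0,0,0,-0.31],[0.18,-0.26,0,0,0,-0.31],[0.18,-0.26,0,0,0,-0.31],[0.18,-0.26,0,0,0,-0.31],[0.18,-0.26,0,0,0,-0.31],[0.18,-0.26,0,0,0,-0.31],[0.18,-0.26,0,0,0,-0.31]]' 1
python3 -m handwheel '[[0.18,-0.275,0,0,0,-0.32],[0.18,-0.275,0,0,0,-0.32],[0.18,-0.275,0,0,0,-0.32],[0.18,-0.275,0,0,0,-0.32],[0.18,-0.275,0,0,0,-0.32],[0.18,-0.275,0,0,0,-0.32],[0.18,-0.275,0,0,0,-0.32],[0.18,-0.275,0,0,0,-0.32]]'
cat > w.py <<'E'
from h import *
import sys
np.set_printoptions(precision=4,suppress=True)
s=bot.read_state(); im,D=cams.capture("wrist"); cv2.imwrite(f"pics/{sys.argv[1]}.png",im)
c=cams.calibration("wrist"); K=np.array(c["mtx"]); A=np.array(c["tool_from_camera"]); W=np.array(s["tcp_rot"])
v,u=np.mgrid[:384,:512]
C=(np.stack([u,v,np.ones_like(u)],-1)@np.linalg.inv(K).T)*D[...,None]
P=(C@A[:3,:3].T+A[:3,3])@W.T+np.array(s["position"]); P[D<=0]=np.nan
np.save("P.npy",P)
y=W[:,1]; print("t",s["time_s"],"pos",np.array(s["position"]),"jaw yaw",np.degrees(np.arctan2(y[1],y[0])),"op",s["opening"],s["force"])
def sel(x0,x1,y0,y1,z0,z1):
    p=P.reshape(-1,3); return p[(p[:,0]>x0)&(p[:,0]<x1)&(p[:,1]>y0)&(p[:,1]<y1)&(p[:,2]>z0)&(p[:,2]<z1)]
def rect(n,p):
    r=cv2.minAreaRect((p[:,:2]*1000).astype(np.float32)); print(n,len(p),np.array(r[0]),np.array(r[1]),r[2],"zmed",np.median(p[:,2]),np.percentile(p[:,2],98))
E
cat > w1.py <<'E'
from w import *
rect("blanktop",sel(.58,.69,-.06,.11,.0535,.064)); rect("blank",sel(.58,.69,-.06,.11,.0515,.07)); rect("stand",sel(.56,.71,-.07,.12,.008,.016))
E
python3 w1.py w1
```

```text
time_s: 1.87
position: [0.4552, 0.2991, 0.2229]
tcp_rot: [[-0.476, 0.879, 0.002], [0.879, 0.476, -0.001], [-0.001, 0.001, -1.0]]
force: [-0.2, -0.5, -0.3]
opening: 1.003
grasp_force: 0.0
time_s: 2.53
position: [0.6342, 0.0247, 0.2228]
tcp_rot: [[0.142, 0.99, 0.001], [0.99, -0.142, -0.0], [-0.0, 0.001, -1.0]]
force: [0.0, 0.6, 0.2]
opening: 1.004
grasp_force: 0.0
t 2.5333 pos [0.6342 0.0247 0.2228] jaw yaw -8.140617159080099 op 1.0041074811386208 [0.0248 0.5661 0.206 ]
blanktop 2756 [632.9483  24.9332] [129.9386  25.004 ] 80.86471557617188 zmed 0.058870962040231206 0.061248835667460526
blank 2968 [632.9199  24.956 ] [129.9364  26.2151] 80.64017486572266 zmed 0.05865442575141139 0.0612230265854894
stand 2407 [632.5299  21.8604] [108.8675  70.1287] 80.73633575439453 zmed 0.013509676706632612 0.015186570737149234
```

```bash
python3 -m handwheel '[[-0.001,0,-0.04,0,0,-0.009],[-0.001,0,-0.08,0,0,-0.009],[-0.001,0,-0.12,0,0,-0.009],[-0.001,0,-0.15,0,0,-0.009],[-0.001,0,-0.172,0,0,-0.009],[-0.001,0,-0.172,0,0,-0.009],[-0.001,0,-0.172,0,0,-0.009],[-0.001,0,-0.172,0,0,-0.009]]'
python3 -m handwheel '[[0,0,0,0,0,0],[0,0,0,0,0,0],[0,0,0,0,0,0],[0,0,0,0,0,0],[0,0,0,0,0,0],[0,0,0,0,0,0],[0,0,0,0,0,0],[0,0,0,0,0,0]]' -1
```

```text
time_s: 3.25
position: [0.6331, 0.0273, 0.052]
tcp_rot: [[0.158, 0.987, 0.003], [0.987, -0.158, -0.0], [0.0, 0.003, -1.0]]
force: [0.3, -0.5, 0.3]
opening: 0.998
grasp_force: 0.0
time_s: 3.92
position: [0.6318, 0.0273, 0.0506]
tcp_rot: [[0.158, 0.987, -0.0], [0.987, -0.158, 0.0], [0.0, -0.0, -1.0]]
force: [-0.1, -0.3, 0.2]
opening: 0.479
grasp_force: 0.0
```

```bash
python3 -m handwheel '[[0,0,0,0,0,0],[0,0,0,0,0,0],[0,0,0,0,0,0],[0,0,0,0,0,0],[0,0,0.03,0,0,0],[0,0,0.06,0,0,0],[0,0,0.09,0,0,0],[0,0,0.12,0,0,0]]'
python3 -m handwheel '[[-0.144,0.173,0,0,0,0.028],[-0.144,0.173,0,0,0,0.028],[-0.144,0.173,0,0,0,0.028],[-0.144,0.173,0,0,0,0.028],[-0.144,0.173,0,0,0,0.028],[-0.144,0.173,0,0,0,0.028],[-0.144,0.173,0,0,0,0.028],[-0.144,0.173,0,0,0,0.028]]'
cat > w2.py <<'E'
from w import *
rect("blanktop",sel(.40,.58,.11,.29,.168,.19)); 
P=P.copy(); rect("tail",sel(.43,.52,.03,.12,.14,.15)); rect("head",sel(.44,.56,.27,.36,.11,.12)); rect("bed",sel(.40,.58,0,.36,.016,.026)); rect("rests",sel(.42,.56,.14,.27,.065,.085))
E
python3 w2.py w2
```

```text
time_s: 4.58
position: [0.6304, 0.0275, 0.1711]
tcp_rot: [[0.158, 0.987, -0.003], [0.987, -0.158, 0.0], [-0.0, -0.004, -1.0]]
force: [-0.5, 0.2, -0.8]
opening: 0.27
grasp_force: 27.4
time_s: 5.25
position: [0.4867, 0.2009, 0.1706]
tcp_rot: [[0.1, 0.995, -0.001], [0.995, -0.1, -0.001], [-0.001, -0.001, -1.0]]
force: [-0.1, -0.0, -0.3]
opening: 0.264
grasp_force: 27.4
t 5.25 pos [0.4867 0.2009 0.1706] jaw yaw -5.752117256239471 op 0.26428297936626377 [-0.0938 -0.0112 -0.3477]
blanktop 9076 [486.6358 205.843 ] [117.2749  41.2334] 85.90191650390625 zmed 0.17857319514503384 0.1857197791647906
  return _methods._mean(a, axis=axis, dtype=dtype,
  ret = ret.dtype.type(ret / rcount)
Traceback (most recent call last):
  File "w2.py", line 3, in <module>
    P=P.copy(); rect("tail",sel(.43,.52,.03,.12,.14,.15)); rect("head",sel(.44,.56,.27,.36,.11,.12)); rect("bed",sel(.40,.58,0,.36,.016,.026)); rect("rests",sel(.42,.56,.14,.27,.065,.085))
                ~~~~^^^^^^^^^^^^^^^^^^^^^^^^^^^^^^^^^^^^^
  File "w.py", line 14, in rect
    r=cv2.minAreaRect((p[:,:2]*1000).astype(np.float32)); print(n,len(p),np.array(r[0]),np.array(r[1]),r[2],"zmed",np.median(p[:,2]),np.percentile(p[:,2],98))
                                                                                                                                     ~~~~~~~~~~~~~^^^^^^^^^^^
IndexError: index -1 is out of bounds for axis 0 with size 0
```

View pics/w2.png

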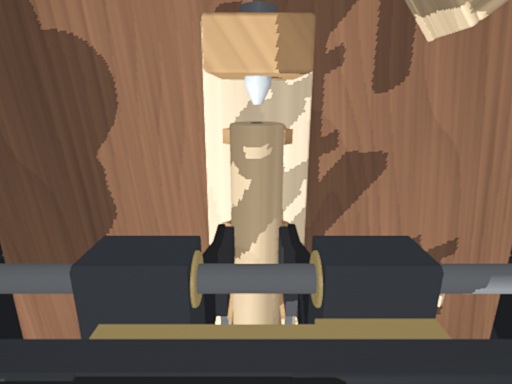

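The blank is held between the pads, its far end at (256,128), in line with the headstock centre tip at (258,100) and the block at (258,45). I check the alignment numerically.

Run:
```python
import numpy as np,cv2
P=np.load("P.npy").reshape(-1,3)
def f(n,x0,x1,y0,y1,z0,z1):
    p=P[(P[:,0]>x0)&(P[:,0]<x1)&(P[:,1]>y0)&(P[:,1]<y1)&(P[:,2]>z0)&(P[:,2]<z1)]
    if len(p)<10: print(n,len(p));return
    print(n,len(p),cv2.minAreaRect((p[:,:2]*1000).astype(np.float32)),np.median(p,0))
f("head",.44,.56,.27,.36,.110,.122); f("bed",.40,.58,0.23,.36,.014,.027); f("blankend",.46,.52,.215,.29,.165,.19); f("rest",.44,.55,.22,.27,.06,.085)
f("steel",.46,.53,.255,.285,.062,.09)
```

```text
head 6800 ((497.8219909667969, 307.5923156738281), (34.96677780151367, 70.0977783203125), 84.25126647949219) [0.49792768 0.30793708 0.11629798]
bed 5171 ((495.0052185058594, 281.4992370605469), (113.24605560302734, 100.23143768310547), 84.14381408691406) [0.48725226 0.26688647 0.02145894]
blankend 5239 ((490.0590515136719, 239.06106567382812), (50.744895935058594, 27.709808349609375), 84.08065795898438) [0.49004283 0.24158563 0.17832255]
rest 245 ((491.5094299316406, 245.52610778808594), (12.102997779846191, 56.23939514160156), 83.95626068115234) [0.51270669 0.2456229  0.07429022]
steel 375 ((495.78839111328125, 277.6357421875), (14.665679931640625, 18.923416137695312), 89.96585845947266) [0.49506115 0.27952603 0.08233756]
```

```bash
python3 -m handwheel '[[0.001,0,-0.03,0,0,0],[0.001,0,-0.055,0,0,0],[0.001,0,-0.075,0,0,0],[0.001,0,-0.082,0,0,0],[0.001,0,-0.086,0,0,0],[0.001,0,-0.089,0,0,0],[0.001,0,-0.089,0,0,0],[0.001,0,-0.089,0,0,0]]'
```

```text
time_s: 5.97
position: [0.489, 0.1998, 0.0824]
tcp_rot: [[0.103, 0.995, 0.0], [0.995, -0.103, -0.0], [-0.0, 0.0, -1.0]]
force: [-2.0, -1.1, 0.2]
opening: 0.269
grasp_force: 27.6
```

```bash
python3 -m handwheel '[[0,0,-0.001,0,0,0],[0,0,-0.001,0,0,0],[0,0,-0.001,0,0,0],[0,0,-0.001,0,0,0],[0,0,-0.001,0,0,0],[0,0,0.03,0,0,0],[0,0,0.07,0,0,0],[0,0,0.11,0,0,0]]' 0.3
python3 - <<'E'
from h import *
print(np.round(bot.read_state()["joint_positions"],1))
P=None
E
cat > w3.py <<'E'
from w import *
def f(n,*a):
    p=sel(*a); rect(n,p) if len(p)>10 else print(n,len(p))
f("blank",.42,.56,.11,.29,.078,.1); f("tail",.43,.52,.03,.12,.135,.155)
E
python3 w3.py w3
```

```text
time_s: 6.63
position: [0.4881, 0.2001, 0.1919]
tcp_rot: [[0.103, 0.995, -0.003], [0.995, -0.103, -0.0], [-0.001, -0.003, -1.0]]
force: [1.0, 0.3, 0.8]
opening: 0.645
grasp_force: 0.0
[10.1 25.2 97.8  0.  57.2 16.1]
t 6.6333 pos [0.4881 0.2001 0.1919] jaw yaw -5.905827726067947 op 0.6446873686489825 [1.0125 0.2805 0.7772]
blank 5097 [488.1317 212.9039] [160.0839  50.4655] 79.43391418457031 zmed 0.08805217380103632 0.09119635816620128
tail 0
```

```bash
python3 -m handwheel '[[-0.0145,-0.1255,0.01,0,0,0.4],[-0.0145,-0.1255,0.01,0,0,0.4],[-0.0145,-0.1255,0.01,0,0,0.4],[-0.0145,-0.1255,0.01,0,0,0.4],[-0.0145,-0.1255,0.01,0,0,0.4],[-0.0145,-0.1255,0.01,0,0,0.4],[-0.0145,-0.1255,0.01,0,0,0.4],[-0.0145,-0.1255,0.01,0,0,0.4]]'
python3 -m handwheel '[[0,0,0,0,0,0.385],[0,0,0,0,0,0.385],[0,0,0,0,0,0.385],[0,0,0,0,0,0.385],[0,0,0,0,0,0.385],[0,0,0,0,0,0.385],[0,0,0,0,0,0.385],[0,0,0,0,0,0.385]]'
cat > w4.py <<'E'
from w import *
def f(n,*a):
    p=sel(*a); rect(n,p) if len(p)>10 else print(n,len(p))
f("tail",.43,.52,.03,.12,.135,.155); f("blank",.45,.52,.11,.29,.07,.1)
E
python3 w4.py w4
```

```text
time_s: 7.35
position: [0.4746, 0.0745, 0.2017]
tcp_rot: [[-0.643, 0.766, 0.001], [0.766, 0.643, -0.0], [-0.001, 0.001, -1.0]]
force: [0.8, 0.3, 0.5]
opening: 0.649
grasp_force: 0.0
time_s: 8.02
position: [0.4744, 0.0749, 0.2016]
tcp_rot: [[-0.994, 0.107, 0.0], [0.107, 0.994, 0.0], [-0.0, 0.0, -1.0]]
force: [-0.1, 0.4, -1.6]
opening: 0.652
grasp_force: 0.0
t 8.0167 pos [0.4744 0.0749 0.2016] jaw yaw 83.85392141281324 op 0.6520831199801889 [-0.0502  0.443  -1.5748]
tail 1704 [472.5846  75.9673] [19.8999 44.034 ] 84.1628646850586 zmed 0.14610629835618275 0.14746752080148035
blank 6129 [487.4479 212.7742] [159.0081  56.3618] 84.61470031738281 zmed 0.08651763097214481 0.09163499449103073
```

View pics/w4.png

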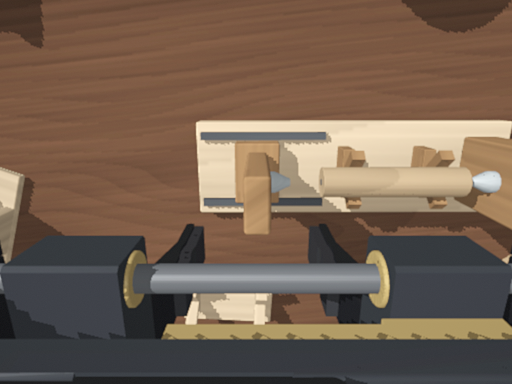

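The blank lies in both V rests, from (322,183) to (468,183), close to the headstock centre tip at (475,183). The tail centre tip is at (290,182), about 26 mm short of the blank.

```bash
python3 -m handwheel '[[-0.001,0.001,-0.03,0,0,0],[-0.001,0.001,-0.055,0,0,0],[-0.001,0.001,-0.071,0,0,0],[-0.001,0.001,-0.071,0,0,0],[-0.001,0.001,-0.071,0,0,0],[-0.001,0.001,-0.071,0,0,0],[-0.001,0.001,-0.071,0,0,0],[-0.001,0.001,-0.071,0,0,0]]' -1
python3 -m handwheel '[[0,0,0,0,0,0],[0,0,0,0,0,0],[0,0,0,0,0,0],[0,0,0,0,0,0],[0,0,0,0,0,0],[0,0,0,0,0,0],[0,0,0,0,0,0],[0,0,0,0,0,0]]'
python3 -m handwheel '[[0.0005,0.005,0,0,0,0],[0.001,0.01,0,0,0,0],[0.0015,0.015,0,0,0,0],[0.002,0.02,0,0,0,0],[0.0025,0.024,0,0,0,0],[0.0025,0.024,0,0,0,0],[0.0025,0.024,0,0,0,0],[0.0025,0.024,0,0,0,0]]'
```

```text
time_s: 8.73
position: [0.4744, 0.0757, 0.1317]
tcp_rot: [[-0.995, 0.104, 0.003], [0.104, 0.995, -0.0], [-0.003, 0.0, -1.0]]
force: [0.8, -1.0, 0.8]
opening: 0.226
grasp_force: 30.0
time_s: 9.4
position: [0.4744, 0.0757, 0.1317]
tcp_rot: [[-0.995, 0.104, 0.003], [0.104, 0.995, -0.0], [-0.003, 0.0, -1.0]]
force: [0.7, 0.2, 6.0]
opening: 0.224
grasp_force: 30.0
time_s: 10.07
position: [0.4769, 0.0998, 0.1317]
tcp_rot: [[-0.995, 0.104, 0.003], [0.104, 0.995, -0.0], [-0.003, 0.0, -1.0]]
force: [0.2, 0.1, 5.9]
opening: 0.228
grasp_force: 30.0
```

```bash
python3 -m handwheel '[[0.0001,0.001,0,0,0,0],[0.0002,0.002,0,0,0,0],[0.0003,0.003,0,0,0,0],[0.0004,0.004,0,0,0,0],[0.0005,0.005,0,0,0,0],[0.0006,0.006,0,0,0,0],[0.0006,0.006,0,0,0,0],[0.0006,0.006,0,0,0,0]]'
python3 w4.py w5
```

```text
time_s: 10.73
position: [0.4775, 0.1051, 0.1317]
tcp_rot: [[-0.995, 0.103, 0.003], [0.103, 0.995, -0.001], [-0.003, -0.001, -1.0]]
force: [0.2, -2.4, 6.1]
opening: 0.226
grasp_force: 30.0
t 10.7333 pos [0.4775 0.1051 0.1317] jaw yaw 84.07187746562771 op 0.22591377752941574 [ 0.2357 -2.3753  6.1383]
tail 2790 [467.7889 103.6875] [32.5027 29.3487] 82.55595397949219 zmed 0.14603495742590286 0.15340719845322484
blank 9745 [486.046  199.9407] [185.6705  55.8371] 83.78521728515625 zmed 0.08650522666754204 0.09078121619284267
```

View pics/w5.png

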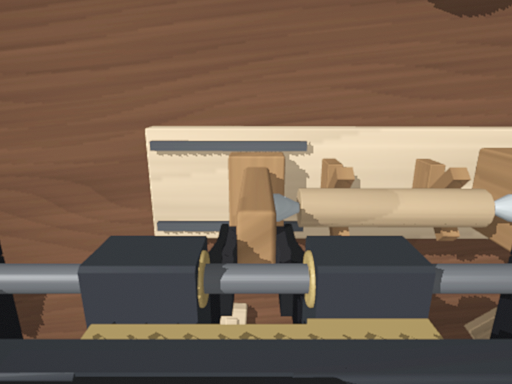

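The tail centre at (295,208) now just touches the blank at (300,208), and a small gap is left at the headstock (492,208). I push on gently.

```bash
python3 -m handwheel '[[0.0001,0.001,0,0,0,0],[0.0002,0.002,0,0,0,0],[0.0003,0.003,0,0,0,0],[0.0004,0.004,0,0,0,0],[0.0004,0.004,0,0,0,0],[0.0004,0.004,0,0,0,0],[0.0004,0.004,0,0,0,0],[0.0004,0.004,0,0,0,0]]'
python3 -m handwheel '[[0.0001,0.0005,0,0,0,0],[0.0001,0.001,0,0,0,0],[0.0002,0.0015,0,0,0,0],[0.0002,0.002,0,0,0,0],[0.0002,0.002,0,0,0,0],[0.0002,0.002,0,0,0,0],[0.0002,0.002,0,0,0,0],[0.0002,0.002,0,0,0,0]]'
```

```text
time_s: 11.45
position: [0.4779, 0.1091, 0.1317]
tcp_rot: [[-0.995, 0.103, 0.003], [0.103, 0.995, -0.001], [-0.003, -0.001, -1.0]]
force: [0.1, -3.5, 5.9]
opening: 0.227
grasp_force: 30.0
time_s: 12.12
position: [0.4781, 0.111, 0.1317]
tcp_rot: [[-0.995, 0.103, 0.003], [0.103, 0.995, -0.001], [-0.003, -0.001, -1.0]]
force: [0.5, -3.4, 5.8]
opening: 0.228
grasp_force: 30.0
```

```bash
python3 -m handwheel '[[0.0001,0.0005,0,0,0,0],[0.0001,0.001,0,0,0,0],[0.0002,0.0015,0,0,0,0],[0.0002,0.002,0,0,0,0],[0.0002,0.002,0,0,0,0],[0.0002,0.002,0,0,0,0],[0.0002,0.002,0,0,0,0],[0.0002,0.002,0,0,0,0]]'
python3 -m handwheel '[[0.0001,0.0005,0,0,0,0],[0.0001,0.001,0,0,0,0],[0.0002,0.0015,0,0,0,0],[0.0002,0.002,0,0,0,0],[0.0002,0.002,0,0,0,0],[0.0002,0.002,0,0,0,0],[0.0002,0.002,0,0,0,0],[0.0002,0.002,0,0,0,0]]'
```

```text
time_s: 12.78
position: [0.4782, 0.112, 0.1317]
tcp_rot: [[-0.995, 0.103, 0.002], [0.103, 0.995, -0.003], [-0.002, -0.003, -1.0]]
force: [0.3, -6.8, 7.3]
opening: 0.228
grasp_force: 30.0
time_s: 13.45
position: [0.4782, 0.1123, 0.1317]
tcp_rot: [[-0.995, 0.101, 0.001], [0.101, 0.995, -0.006], [-0.002, -0.006, -1.0]]
force: [-1.0, -14.4, 7.0]
opening: 0.23
grasp_force: 30.1
```

```bash
python3 -m handwheel '[[0,0,0,0,0,0],[0,0,0,0,0,0],[0,0,0,0,0,0],[0,0,0,0,0,0],[0,0,0,0,0,0],[0,0,0.03,0,0,0],[0,0,0.07,0,0,0],[0,0,0.11,0,0,0]]' 0.2
python3 w4.py w6
cat > c.py <<'E'
import sys
from h import *
from scipy.spatial.transform import Rotation as Ro
np.set_printoptions(precision=4,suppress=True)
def plan(G,yaw,el,back):
    a,e=np.radians(yaw),np.radians(el)
    cx=np.array([np.cos(e)*np.cos(a),np.cos(e)*np.sin(a),np.sin(e)]); z=np.array([np.sin(e)*np.cos(a),np.sin(e)*np.sin(a),-np.cos(e)])
    x=-cx; y=np.cross(z,x); T=np.stack([x,y,z],1)
    s=bot.read_state(); W=np.array(s["tcp_rot"]); rv=Ro.from_matrix(T@W.T).as_rotvec()
    p=np.array(G)-(0.006+back)*z
    print("target",p,"d",p-np.array(s["position"]),"turn",rv/2,"deg",np.degrees(np.linalg.norm(rv)),"cx",cx,"z",z)
E
python3 -c "
from c import *
print(bot.read_state()['joint_positions'])
plan((.555,-.307,.13),-26.3,40,.14)"
```

```text
time_s: 14.12
position: [0.476, 0.1161, 0.2407]
tcp_rot: [[-0.995, 0.103, -0.005], [0.103, 0.995, 0.0], [0.005, -0.0, -1.0]]
force: [1.5, -0.6, -0.8]
opening: 0.594
grasp_force: 0.0
t 14.1167 pos [0.476  0.1161 0.2407] jaw yaw 84.07691718460715 op 0.5939661838989515 [ 1.5001 -0.5873 -0.804 ]
tail 1119 [476.5179 111.8001] [19.6419 44.5708] 84.68524169921875 zmed 0.14622073922257917 0.147643308090012
blank 4949 [486.1617 199.9076] [185.2667  56.5462] 84.232666015625 zmed 0.08634252965775163 0.09175776275841069
[  0.6397  17.9686  98.9792   0.0133  62.322  -83.4767]
target [ 0.4709 -0.2654  0.2418] d [-0.0106 -0.3819 -0.0071] turn [-0.0963 -0.3308 -0.1713] deg 44.09140045649508 cx [ 0.6867 -0.3394  0.6428] z [ 0.5763 -0.2848 -0.766 ]
```

View pics/w6.png

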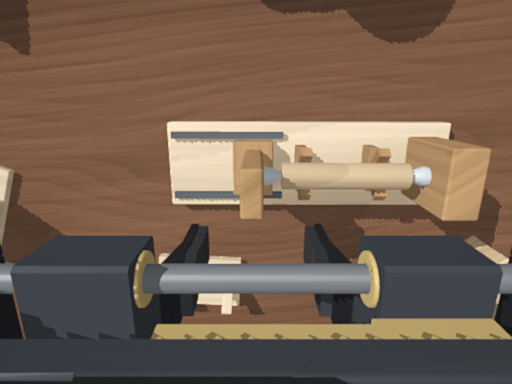

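The blank at (347,176) is pinched between both centres, the tail tip at (280,176) and the headstock tip at (414,176). On to the chisel.

```bash
python3 -m handwheel '[[-0.006,-0.23,0.02,-0.05,-0.17,-0.09],[-0.006,-0.23,0.02,-0.05,-0.17,-0.09],[-0.006,-0.23,0.02,-0.05,-0.17,-0.09],[-0.006,-0.23,0.02,-0.05,-0.17,-0.09],[-0.006,-0.23,0.02,-0.05,-0.17,-0.09],[-0.006,-0.23,0.02,-0.05,-0.17,-0.09],[-0.006,-0.23,0.02,-0.05,-0.17,-0.09],[-0.006,-0.23,0.02,-0.05,-0.17,-0.09]]'
python3 -m handwheel '[[-0.005,-0.152,-0.02,-0.046,-0.16,-0.082],[-0.005,-0.152,-0.02,-0.046,-0.16,-0.082],[-0.005,-0.152,-0.02,-0.046,-0.16,-0.082],[-0.005,-0.152,-0.02,-0.046,-0.16,-0.082],[-0.005,-0.152,-0.02,-0.046,-0.16,-0.082],[-0.005,-0.152,-0.02,-0.046,-0.16,-0.082],[-0.005,-0.152,-0.02,-0.046,-0.16,-0.082],[-0.005,-0.152,-0.02,-0.046,-0.16,-0.082]]'
cat > w7.py <<'E'
from w import *
import c
for q in ("chisel_grip","chisel_tip","rasp_c"):
    for r in models.tip_of(q,"wrist")[:2]: u=np.round(r["position"]).astype(int); print(q,u,round(r["conf"],2),P[min(u[1],383),min(u[0],511)])
p=sel(.50,.66,-.40,-.27,.10,.24)
ax=np.array([.6867,-.3394,.6428]); G=np.array([.555,-.307,.13]); d=p-G; t=d@ax; r=np.linalg.norm(d-np.outer(t,ax),axis=1)
q=p[(r<.035)&(t>-.05)]; m=q.mean(0); w=np.linalg.svd(q-m)[2][0]; w*=np.sign(w[2]); t=(q-m)@w
print("handle",len(q),m,w,"yaw",np.degrees(np.arctan2(w[1],w[0])),"el",np.degrees(np.arcsin(w[2])),np.percentile(t,[0,1,99,100]))
E
python3 w7.py w7
```

```text
time_s: 14.83
position: [0.4711, -0.1151, 0.2605]
tcp_rot: [[-0.901, 0.29, 0.322], [0.262, 0.956, -0.128], [-0.345, -0.031, -0.938]]
force: [-0.5, 0.5, -0.7]
opening: 0.605
grasp_force: 0.0
time_s: 15.5
position: [0.4715, -0.2654, 0.2497]
tcp_rot: [[-0.702, 0.45, 0.552], [0.352, 0.893, -0.28], [-0.619, -0.002, -0.785]]
force: [-0.8, -0.3, 0.8]
opening: 0.6
grasp_force: 0.0
t 15.5 pos [ 0.4715 -0.2654  0.2497] jaw yaw 63.27293570450462 op 0.6003079040292707 [-0.7665 -0.3199  0.7652]
chisel_grip [259 169] 0.89 [ 0.5442 -0.2996  0.1334]
handle 2708 [ 0.552  -0.3033  0.1394] [ 0.7077 -0.3459  0.6161] yaw -26.047107963214504 el 38.0334564984759 [-0.0527 -0.0518  0.0544  0.0569]
```

View pics/w7.png

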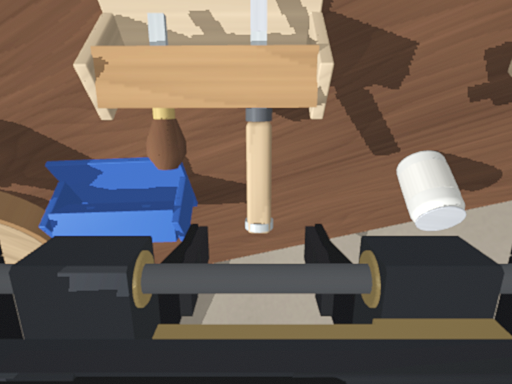

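The handle runs from (258,115) at the rack to (258,225), pale, long and straight, so it is the chisel. The rasp is the dark bulb at (166,140), clear of the fingers. I refine the axis from this same picture.

Run:
```python
from c import *
P=np.load("P.npy"); 
# image rows: per row centre of handle
L=[]
for v in range(122,216,3):
    row=P[v,235:285]; 
    # handle points: within 30mm of nominal axis
    G=np.array([.551,-.303,.124]); ax=np.array([.7,-.342,.627]); d=row-G; t=d@ax; r=np.linalg.norm(d-np.outer(t,ax),axis=1)
    k=(r<.022)&(row[:,2]>.09)
    if k.sum()>4: L.append(np.r_[row[k].mean(0),k.sum()])
L=np.array(L); m=L[:,:3].mean(0); w=np.linalg.svd(L[:,:3]-m)[2][0]; w*=np.sign(w[2]); res=(L[:,:3]-m)-np.outer((L[:,:3]-m)@w,w)
yaw,el=np.degrees(np.arctan2(w[1],w[0])),np.degrees(np.arcsin(w[2])); print(m,yaw,el,np.abs(res).max(0),L[::8,3])
n=np.array([np.sin(np.radians(el))*np.cos(np.radians(yaw)),np.sin(np.radians(el))*np.sin(np.radians(yaw)),-np.cos(np.radians(el))])
s=(np.array([.5442,-.2996,.1334])-m)@w; G=m+s*w+.012*n; print("G",G)
plan(G,yaw,el,.06); plan(G,yaw,el,0)
```

```text
[ 0.5449 -0.2998  0.1331] -25.98007742695149 38.613031947343124 [0.002  0.0008 0.0027] [21. 25. 25. 24.]
G [ 0.5514 -0.3029  0.1235]
target [ 0.5144 -0.2849  0.175 ] d [ 0.0432 -0.0222 -0.0746] turn [-0.001  -0.0034  0.0049] deg 0.6949984717391345 cx [ 0.7024 -0.3423  0.6241] z [ 0.561  -0.2734 -0.7814]
target [ 0.548  -0.3013  0.1282] d [ 0.0768 -0.0386 -0.1215] turn [-0.001  -0.0034  0.0049] deg 0.6949984717391345 cx [ 0.7024 -0.3423  0.6241] z [ 0.561  -0.2734 -0.7814]
```

```bash
python3 -m handwheel '[[0.015,-0.008,-0.025,0,0,0.005],[0.03,-0.015,-0.05,0,0,0.005],[0.043,-0.022,-0.075,0,0,0.005],[0.043,-0.022,-0.075,0,0,0.005],[0.043,-0.022,-0.075,0,0,0.005],[0.043,-0.022,-0.075,0,0,0.005],[0.043,-0.022,-0.075,0,0,0.005],[0.043,-0.022,-0.075,0,0,0.005]]'
python3 -c "
from c import *
plan((.5514,-.3029,.1235),-26,38.6,0)"
```

```text
time_s: 16.37
position: [0.5259, -0.2861, 0.1965]
tcp_rot: [[-0.723, 0.45, 0.524], [0.359, 0.893, -0.271], [-0.59, -0.008, -0.807]]
force: [0.2, -0.5, 0.7]
opening: 0.602
grasp_force: 0.0
target [ 0.548  -0.3013  0.1282] d [ 0.0222 -0.0151 -0.0684] turn [-0.006  -0.0209  0.0067] deg 2.6107326847687 cx [ 0.7024 -0.3426  0.6239] z [ 0.5607 -0.2735 -0.7815]
```

```bash
python3 -c "
from c import *
s=bot.read_state();print(np.array(s['joint_positions']),np.array(s['qvel']))"
```

```text
[ -44.4346   23.3868  115.711    59.3638   11.6054 -163.5204] [-0.3917  0.1473 -0.3666  0.0041 -0.0991  0.0431]
```

```bash
python3 -c "
from c import *
plan((.5514,-.3029,.1235),-26,15,0.07)
plan((.5514,-.3029,.1235),-26,15,0.0)"
```

```text
target [ 0.5337 -0.2943  0.1969] d [ 0.0078 -0.0081  0.0004] turn [0.0854 0.1636 0.0058] deg 21.160451244705673 cx [ 0.8682 -0.4234  0.2588] z [ 0.2326 -0.1135 -0.9659]
target [ 0.55   -0.3022  0.1293] d [ 0.0241 -0.0161 -0.0673] turn [0.0854 0.1636 0.0058] deg 21.160451244705673 cx [ 0.8682 -0.4234  0.2588] z [ 0.2326 -0.1135 -0.9659]
```

```bash
python3 -m handwheel '[[0.004,-0.004,0.01,0.04,0.08,0.003],[0.008,-0.008,0.01,0.085,0.164,0.006],[0.008,-0.008,0.01,0.085,0.164,0.006],[0.008,-0.008,0.01,0.085,0.164,0.006],[0.008,-0.008,0.01,0.085,0.164,0.006],[0.008,-0.008,0.01,0.085,0.164,0.006],[0.008,-0.008,0.01,0.085,0.164,0.006],[0.008,-0.008,0.01,0.085,0.164,0.006]]'
python3 -c "
from c import *
s=bot.read_state();print(np.array(s['joint_positions']),np.array(s['qvel']))
plan((.5514,-.3029,.1235),-26,15,0.0)"
```

```text
time_s: 17.03
position: [0.5342, -0.2944, 0.2061]
tcp_rot: [[-0.868, 0.438, 0.233], [0.423, 0.899, -0.114], [-0.259, -0.001, -0.966]]
force: [-0.1, 0.1, -0.5]
opening: 0.6
grasp_force: 0.0
[ -41.3366   25.0738   97.228     5.6974   43.3391 -109.0327] [-0.2831  0.082   3.0013  0.4305 -0.1175 -0.1021]
target [ 0.55   -0.3022  0.1293] d [ 0.0158 -0.0078 -0.0768] turn [ 0.0003 -0.0001 -0.0003] deg 0.05089602371954686 cx [ 0.8682 -0.4234  0.2588] z [ 0.2326 -0.1135 -0.9659]
```

```bash
python3 -m handwheel '[[0.006,-0.003,-0.03,0,0,0],[0.012,-0.006,-0.06,0,0,0],[0.016,-0.008,-0.077,0,0,0],[0.016,-0.008,-0.077,0,0,0],[0.016,-0.008,-0.077,0,0,0],[0.016,-0.008,-0.077,0,0,0],[0.016,-0.008,-0.077,0,0,0],[0.016,-0.008,-0.077,0,0,0]]'
python3 -m handwheel '[[0,0,0,0,0,0],[0,0,0,0,0,0],[0,0,0,0,0,0],[0,0,0,0,0,0],[0,0,0,0,0,0],[0,0,0,0,0,0],[0,0,0,0,0,0],[0,0,0,0,0,0]]' -1
```

```text
time_s: 17.7
position: [0.5508, -0.3031, 0.1303]
tcp_rot: [[-0.868, 0.438, 0.233], [0.423, 0.899, -0.115], [-0.26, -0.002, -0.966]]
force: [-0.5, 0.1, -0.0]
opening: 0.6
grasp_force: 0.0
time_s: 18.37
position: [0.5505, -0.3027, 0.1286]
tcp_rot: [[-0.869, 0.438, 0.231], [0.423, 0.899, -0.114], [-0.258, -0.001, -0.966]]
force: [0.4, 0.3, 1.0]
opening: 0.27
grasp_force: 30.0
```

```bash
python3 -m handwheel '[[0.0035,-0.0017,0.003,0,0,0],[0.007,-0.0034,0.0062,0,0,0],[0.0105,-0.0051,0.0094,0,0,0],[0.014,-0.0068,0.0125,0,0,0],[0.0176,-0.0086,0.0156,0,0,0],[0.021,-0.0103,0.0187,0,0,0],[0.0246,-0.012,0.0218,0,0,0],[0.0281,-0.0137,0.025,0,0,0]]'
python3 -c "
from c import *
s=bot.read_state();print(np.array(s['moment']))"
```

```text
time_s: 19.03
position: [0.579, -0.3167, 0.154]
tcp_rot: [[-0.869, 0.438, 0.232], [0.423, 0.899, -0.114], [-0.258, -0.001, -0.966]]
force: [0.1, 0.3, -1.2]
opening: 0.269
grasp_force: 30.0
[ 0.1003  0.2653 -0.0195]
```

Forces are low, so I keep drawing it out.

```bash
python3 -m handwheel '[[0.007,-0.0034,0.0062,0,0,0],[0.014,-0.0068,0.0125,0,0,0],[0.021,-0.0103,0.0187,0,0,0],[0.0281,-0.0137,0.025,0,0,0],[0.0351,-0.0171,0.0312,0,0,0],[0.0421,-0.0205,0.0374,0,0,0],[0.0492,-0.024,0.0437,0,0,0],[0.0562,-0.0274,0.0499,0,0,0]]'
python3 -m handwheel '[[0.007,-0.0034,0.0062,0,0,0],[0.014,-0.0068,0.0125,0,0,0],[0.0176,-0.0086,0.02,0,0,0],[0.0176,-0.0086,0.05,0,0,0],[0.0176,-0.0086,0.08,0,0,0],[0.0176,-0.0086,0.11,0,0,0],[0.0176,-0.0086,0.11,0,0,0],[0.0176,-0.0086,0.11,0,0,0]]'
cat > w8.py <<'E'
from w import *
s=bot.read_state(); print(np.array(s["joint_positions"]))
im,D=cams.capture("scene"); cv2.imwrite("pics/s8.png",cv2.resize(im[100:350,100:430],(792,600)))
for cam in("scene","wrist"): print(cam,[(q,np.round(r["position"]),round(r["conf"],2)) for q in("chisel_grip","chisel_tip") for r in models.tip_of(q,cam)[:1]])
E
python3 w8.py w8
```

```text
time_s: 19.7
position: [0.6358, -0.3444, 0.2044]
tcp_rot: [[-0.868, 0.438, 0.232], [0.423, 0.899, -0.114], [-0.259, -0.001, -0.966]]
force: [1.3, -0.1, -1.3]
opening: 0.27
grasp_force: 30.0
time_s: 20.37
position: [0.6535, -0.3532, 0.3171]
tcp_rot: [[-0.867, 0.438, 0.236], [0.422, 0.899, -0.117], [-0.264, -0.002, -0.965]]
force: [0.8, 0.3, -1.9]
opening: 0.275
grasp_force: 30.0
t 20.3667 pos [ 0.6535 -0.3532  0.3171] jaw yaw 64.01518189026089 op 0.27499192672071626 [ 0.7543  0.3439 -1.8693]
[ -38.2779   29.1465   70.5818    3.3951   65.658  -103.2988]
scene [('chisel_grip', array([219., 241.]), 0.71), ('chisel_tip', array([318., 154.]), 0.72)]
wrist [('chisel_grip', array([256., 242.]), 0.74)]
```

View pics/w8.png

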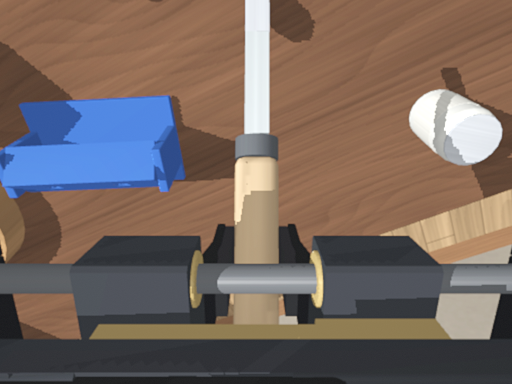

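The chisel is out, its blade from (257,130) up past the image edge, handle at (257,200), straight in the jaws. I measure its angle in the tool frame from this depth image.

Run:
```python
from c import *
P=np.load("P.npy"); s=bot.read_state(); W=np.array(s["tcp_rot"]); Q=(P-np.array(s["position"]))@W
L=np.array([np.nanmedian(Q[v,252:262],0) for v in range(2,226,14)]); print(L)
for n,k in (("blade",slice(0,9)),("handle",slice(12,16))):
    p=np.polyfit(L[k,0],L[k,2],1); q=np.polyfit(L[k,0],L[k,1],1); print(n,"z slope deg",np.degrees(np.arctan(p[0])),"at0",p[1],"y slope",np.degrees(np.arctan(q[0])))
```

```text
[[ 0.1269 -0.0008  0.0524]
 [ 0.1186 -0.0008  0.0492]
 [ 0.1103 -0.0008  0.0451]
 [ 0.1021 -0.0007  0.0412]
 [ 0.0941 -0.0007  0.0379]
 [ 0.0862 -0.0007  0.0346]
 [ 0.0783 -0.0007  0.0308]
 [ 0.0705 -0.0007  0.0277]
 [ 0.0628 -0.0006  0.0246]
 [ 0.0553 -0.0006  0.0206]
 [ 0.0489 -0.0006  0.0094]
 [ 0.0411 -0.0006  0.0101]
 [ 0.0347 -0.0006  0.0034]
 [ 0.0278 -0.0006 -0.0001]
 [ 0.0208 -0.0005 -0.0028]
 [ 0.0142 -0.0005 -0.0063]]
blade z slope deg 23.721810446125534 at0 -0.003325464744080846 y slope -0.13368799621400787
handle z slope deg 24.95846366706135 at0 -0.012773237259501132 y slope -0.1405707911918323
```

```bash
cat > f.py <<'E'
from c import *
def final(yaw,tiltdeg,tip,off):
    a,e=np.radians(yaw),np.radians(-tiltdeg)
    cx=np.array([np.cos(e)*np.cos(a),np.cos(e)*np.sin(a),np.sin(e)]); z=np.array([np.sin(e)*np.cos(a),np.sin(e)*np.sin(a),-np.cos(e)])
    T=np.stack([-cx,np.cross(z,-cx),z],1); s=bot.read_state(); rv=Ro.from_matrix(T@np.array(s["tcp_rot"]).T).as_rotvec()
    p=np.array(tip)-T@np.array(off); print("target",p,"d",p-np.array(s["position"]),"turn",rv/2,np.degrees(np.linalg.norm(rv)))
if __name__=="__main__": final(-5.9,24,(.488,.2053,.222),(.142,-.0007,.064))
E
python3 f.py
```

```text
target [0.643  0.19   0.2227] d [-0.0086  0.5419 -0.0885] turn [0.0933 0.3264 0.1686] 43.43477200472754
```

```bash
python3 -m handwheel '[[-0.001,0.03,0,0.006,0.02,0.01],[-0.002,0.065,0,0.012,0.04,0.02],[-0.002,0.1,0,0.018,0.062,0.032],[-0.003,0.135,0,0.024,0.084,0.044],[-0.003,0.17,0,0.03,0.106,0.055],[-0.004,0.205,0,0.036,0.126,0.065],[-0.004,0.24,0,0.042,0.145,0.075],[-0.004,0.27,0,0.047,0.163,0.084]]'
python3 -m handwheel '[[-0.001,0.035,0,0.006,0.02,0.01],[-0.002,0.07,0,0.012,0.04,0.02],[-0.002,0.105,-0.01,0.018,0.062,0.032],[-0.003,0.14,-0.02,0.024,0.084,0.044],[-0.003,0.175,-0.03,0.03,0.106,0.055],[-0.004,0.21,-0.04,0.036,0.126,0.065],[-0.004,0.245,-0.05,0.042,0.145,0.075],[-0.004,0.27,-0.06,0.046,0.163,0.084]]'
python3 -m handwheel '[[0,0.001,-0.005,0,0,0],[0,0.001,-0.01,0,0,0],[0,0.001,-0.015,0,0,0],[0,0.001,-0.02,0,0,0],[0,0.001,-0.025,0,0,0],[0,0.001,-0.0285,0,0,0],[0,0.001,-0.0285,0,0,0],[0,0.001,-0.0285,0,0,0]]'
cat > g.py <<'E'
from w import *
from f import *
final(-5.9,24,(.488,.2053,.222),(.142,-.0007,.064))
Q=(P-np.array(s["position"]))@W
L=np.array([np.nanmedian(P[v,252:262],0) for v in range(2,226,16)]); print(L)
im,D=cams.capture("scene"); cv2.imwrite("pics/s9.png",cv2.resize(im[60:260,180:440],(780,600)))
for r in models.tip_of("chisel_tip","scene")[:2]: print(r)
im,D=cams.capture("top"); cv2.imwrite("pics/t9.png",cv2.resize(im[130:270,90:290],(800,560)))
E
python3 g.py w9
```

```text
time_s: 21.33
position: [0.6481, -0.08, 0.3126]
tcp_rot: [[-0.958, 0.273, -0.085], [0.275, 0.961, -0.006], [0.08, -0.029, -0.996]]
force: [1.1, -0.3, -1.0]
opening: 0.268
grasp_force: 30.0
time_s: 22.0
position: [0.6441, 0.1908, 0.2518]
tcp_rot: [[-0.91, 0.101, -0.402], [0.092, 0.995, 0.041], [0.404, -0.0, -0.915]]
force: [0.9, -0.1, -1.1]
opening: 0.269
grasp_force: 30.0
time_s: 22.67
position: [0.6444, 0.1879, 0.2252]
tcp_rot: [[-0.91, 0.105, -0.4], [0.096, 0.995, 0.041], [0.402, -0.001, -0.915]]
force: [0.1, 0.1, -2.1]
opening: 0.271
grasp_force: 30.0
t 22.6667 pos [0.6444 0.1879 0.2252] jaw yaw 83.99872857681191 op 0.27056768533446474 [ 0.1234  0.1458 -2.0624]
target [0.643  0.19   0.2227] d [-0.0015  0.0019 -0.0027] turn [0.0009 0.0026 0.0008] 0.32333780786365923
[[0.5005 0.2031 0.2252]
 [0.511  0.202  0.2253]
 [0.5212 0.2009 0.2252]
 [0.5315 0.1999 0.2252]
 [0.5417 0.1988 0.2256]
 [0.5512 0.1975 0.2251]
 [0.5612 0.1967 0.2253]
 [0.5708 0.1957 0.2257]
 [0.5802 0.1947 0.225 ]
 [0.5918 0.1935 0.2332]
 [0.6004 0.1926 0.2321]
 [0.6093 0.1917 0.2327]
 [0.618  0.1908 0.2334]
 [0.6265 0.1899 0.2326]]
{'position': [324.5, 126.2], 'conf': 0.71}
```

View pics/w9.png

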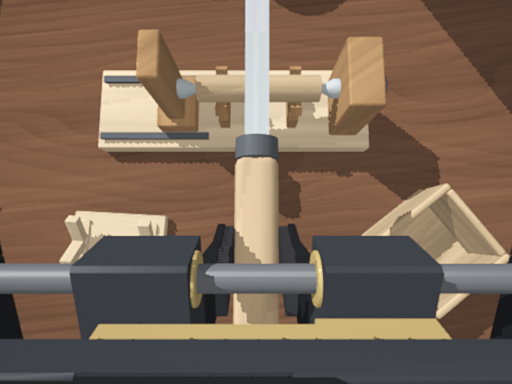

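View pics/s9.png

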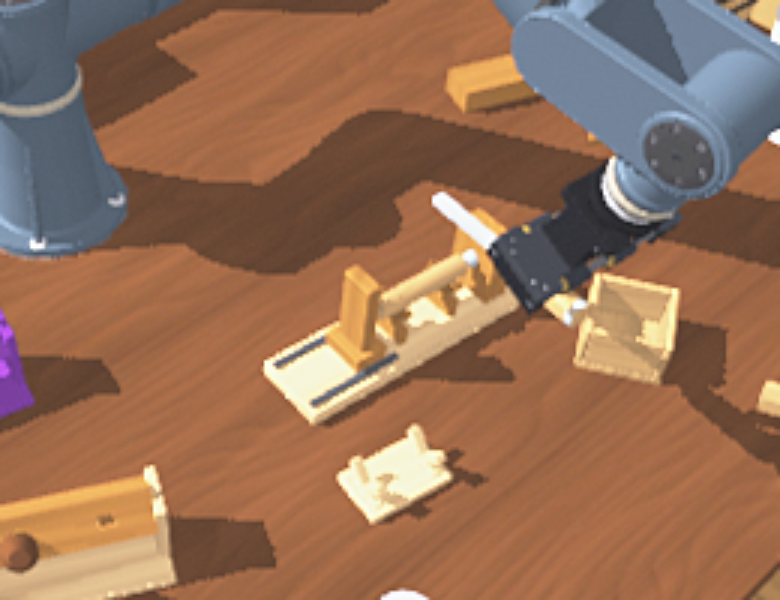

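The wrist view shows the blade level and crossing the pinched blank at (257,90), handle square to it. The scene crop shows the blank between both centres, and the rasp still in the rack at (18,550). I make a 2 mm trim, then hand in.

```bash
python3 -m handwheel '[[-0.001,0.001,0,0,0,0],[-0.002,0.0015,0,0,0,0],[-0.002,0.0015,0,0,0,0],[-0.002,0.0015,0,0,0,0],[-0.002,0.0015,0,0,0,0],[-0.002,0.0015,0,0,0,0],[-0.002,0.0015,0,0,0,0],[-0.002,0.0015,0,0,0,0]]'
python3 - <<'E'
from f import *
final(-5.9,24,(.4875,.2056,.222),(.142,-.0007,.064))
print("scene tip",pt("scene",(324.5,126.2),z=.222))
print(bot.hand_in())
E
```

```text
time_s: 23.53
position: [0.6423, 0.19, 0.2249]
tcp_rot: [[-0.91, 0.104, -0.401], [0.095, 0.995, 0.04], [0.403, -0.002, -0.915]]
force: [0.1, -0.6, -2.0]
opening: 0.271
grasp_force: 30.0
target [0.6425 0.1903 0.2227] d [ 0.0002  0.0002 -0.0022] turn [0.001  0.0022 0.0004] 0.2781683702481687
scene tip [0.4931 0.197  0.222 ]
the job is handed in; nothing more can be done
None
```

The job is handed in at 23.5 s: the blank is pinched between both centres, and the arm holds the chisel level and square over its middle, roughly 12 cm above it. The rasp is still in the rack, and I never touched the box or the tin.

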